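# Lay out the loose bearing inner rings by size

## Task

Put the three loose steel bearing inner rings into the round wooden trays, flat inside the tray's lip: the largest ring in the largest tray, the middle one in the middle tray, the smallest in the smallest tray, placed one at a time from the largest ring down to the smallest. The two solid caps without a hole and the brass oiler cup stay where they are, and do not press on the clamp that holds another ring.

Things in the scene. Friction and masses are not known exactly. Their poses are not given: they have to be found in the camera images.
- ring_large: loose plain steel bearing inner ring, open hole, lying flat on the counter: outside diameter 64 mm, hole 44 mm, height 22 mm, about 0.3 kg, a thin dark line round its side. Origin: centre of its underside, z up. Being round, its yaw does not matter; grip it across the outside
- ring_medium: loose plain steel bearing inner ring, as the large one: outside diameter 48 mm, hole 32 mm, height 20 mm, about 0.16 kg. Origin: centre of its underside, z up
- ring_small: loose plain steel bearing inner ring, as the large one: outside diameter 32 mm, hole 20 mm, height 18 mm, about 0.07 kg. Origin: centre of its underside, z up
- tray_large: round shallow tray of pale wood, fixed to the counter: outside diameter 102 mm, inside diameter 90 mm, its inner floor 4 mm and its lip 8 mm above the counter. Origin: centre of its underside (on the counter), z up
- tray_medium: round shallow tray of pale wood, fixed: outside diameter 86 mm, inside diameter 74 mm, inner floor 4 mm and lip 8 mm above the counter. Origin: centre of its underside, z up
- tray_small: round shallow tray of pale wood, fixed: outside diameter 68 mm, inside diameter 56 mm, inner floor 4 mm and lip 8 mm above the counter. Origin: centre of its underside, z up
- cap_wide: loose solid steel cap, a disc without a hole, diameter 56 mm, height 18 mm; to be left alone. Origin: centre of its underside
- cap_narrow: loose solid steel cap, a disc without a hole, diameter 40 mm, height 18 mm; to be left alone. Origin: centre of its underside
- clamp: clamp fixed to the counter: dark steel base 96 mm (its x) by 56 mm (its y), a scored bearing ring of 48 mm held on it under a grey bar, and a round brass knob on top, 60 mm high in all; to be left alone. Origin: centre of the base's underside
- oiler: loose dull brass oiler cup, round, 42 mm across at the foot, 55 mm high, 0.2 kg; to be left alone. Origin: centre of its underside

How it is judged (in metres and radians):
On the way, in this order (a step that is already met when the one before it is completed fails the run):
1. the largest ring lies flat in the largest tray, let go (horizontal distance between ring_large and tray_large below 0.014 m and z of ring_large in the frame of tray_large between 0.001 and 0.007 m and angle between ring_large's own z axis and vertical below 0.1 rad and linear speed of ring_large below 0.03 m/s and contact force between the fingers and ring_large below 0.2 N), for 0.2 s.
2. the middle ring lies flat in the middle tray, let go (horizontal distance between ring_medium and tray_medium below 0.014 m and z of ring_medium in the frame of tray_medium between 0.001 and 0.007 m and angle between ring_medium's own z axis and vertical below 0.1 rad and linear speed of ring_medium below 0.03 m/s and contact force between the fingers and ring_medium below 0.2 N), for 0.2 s.
3. the smallest ring lies flat in the smallest tray, let go (horizontal distance between ring_small and tray_small below 0.014 m and z of ring_small in the frame of tray_small between 0.001 and 0.007 m and angle between ring_small's own z axis and vertical below 0.1 rad and linear speed of ring_small below 0.03 m/s and contact force between the fingers and ring_small below 0.2 N), for 0.2 s.
At the end, for the whole second after the job is handed in: Each ring lies flat (within 0.1 rad) on the floor of the tray of its own size, its centre within 14 mm of the tray's centre (anywhere flat inside the lip is within that), let go and at rest; both caps and the oiler cup are within 10 mm of where they started, the cup upright (within 0.2 rad) (all of step 1 and all of step 2 and all of step 3 and distance of each of cap_wide, cap_narrow, oiler from where it was at the start of the episode below 0.01 m and angle between oiler's own z axis and vertical below 0.2 rad); the robot touches nothing.
It fails at once if a cap or the oiler cup is moved more than 10 mm (distance of any of cap_wide, cap_narrow, oiler from where it was at the start of the episode above 0.01 m).
It fails at once if the oiler cup is tipped more than 0.2 rad (angle between oiler's own z axis and vertical above 0.2 rad).
It fails at once if the robot presses on the clamp with more than 10 N (contact force between any of the fingers, the arm and clamp above 10 N).
It also fails if it takes over 74 s, if anything falls off the work surface, if the arm or the gripper's body presses on something with over 40 N, if the wrist force passes 120 N, or if a joint passes its speed limit or range.

## Robot

A 6-joint arm with a two-finger parallel gripper is mounted at the origin on the work surface. World frame = base frame: x ahead of the robot, y to its left, z up, the work surface at z = 0. Lengths are in mm, angles in rad, forces in N, time in s.
With the tool pointing down it reaches from about 325 to 775 mm from the base axis. Payload 5.5 kg.
Tool frame: the origin (TCP) lies at the very end of the fingers, on their centre line; the grasp point (between the pads) lies robot.grip_depth behind it (robot.grip_depth is the distance from the TCP to the grasp point, in mm); z points along the fingers, y is the line along which they close (so a half turn about z gives the same grasp; the last joint's range is limited). The gripper opens to 88 mm and grips with 3 to 60 N. Pads are 20 mm wide; open, the fingers measure 115 mm over their backs; the gripper's body (75 mm by 178 mm) begins 61 mm behind the grasp point.
Start: joints at [-1.392, 0.091, 1.231, -0, 1.82, -0.057], TCP at [140.171, -583.411, 222.631] pointing down, gripper open.
Joint ranges: [-2.87, 2.87], [-0.86, 2.18], [0.17, 2.46], [-1.51, 4.65], [0.06, 2.69], [-2.65, 2.65]. Speed limits (rad/s): [2.57, 2.57, 3.01, 3.14, 3.14, 3.14].

## Interface

Orientations are given as a unit quaternion [w, x, y, z].
In Python, from plant import monitor, optics, job, robot gives the robot as it stands.
- The arm moves only by the tool play_rows, never from a script. Its argument "rows" is a list of rows, each a list of 3 entries, a list of its own where there are three numbers: the shift along the tool's x, y, z each as a share of 200 mm, from -1 to 1, then the turn, a rotation vector about the tool's x, y, z each as a share of 360 degrees, from -1 to 1, then the opening, from -1 (shut) to 1 (fully open). A call has 1 to 20 rows; each row is the pose to reach, as a shift and turn from the pose commanded when the call began, along the tool's axes at that moment, turning the shorter way round; what a row does not reach only later rows make up. A row lasts 1/12 s, in which the tool goes at most 41.7 mm and 7.16 degrees, less where a joint would pass 70% of its speed; a pose out of reach is approached as far as the arm can. A call with a number of a shift or a turn outside -1 to 1 is refused whole. A call with a gripper value outside its range is refused whole. The fingers move at their own pace and stop on an object; the grip force is fixed at half the most. Time passes only in rows, so rows that repeat a pose let the fingers close. It gives the time, the measured TCP pose, the force, the opening and the grip force at its end, in the units of the state.
- monitor.sense(): the state, without advancing time (a new reading comes with each control period).
- optics.snapshot(name): name is "scene" or "top" or "wrist"; returns the picture (384x512x3 uint8, red, green, blue); there is no depth.
- optics.camera_model(name): a dict with "intrinsics" (3x3 intrinsics, pixels), "rvec" (rotation vector, rad) and "tvec" (3), from world to camera coordinates, as OpenCV has them. Camera axes: x right, y down, z forward; pixel columns grow to the right and rows downward; lengths in mm; the calibration is good to about 2 mm. A picture is of the moment at which its call begins: read the wrist's pose just before it. camera_model takes no time and is no camera call; for the wrist camera it gives the pose at the moment of the call.
- job.hand_in(): hands the job in; it is judged then, once.
The state is a dict: "time": time; "joints": joint angles; "qd": joint speeds; "effort": joint torques, N m; "tool_pos": TCP position; "ee_rot": TCP orientation; "contact_force": force on the tool from outside, world axes, zero at the start; "torque": the same for the moment, N m; "opening": finger opening in mm; "finger_force": force on a finger pad.
Only numpy, scipy, OpenCV 4.12 (cv2) and the standard library are available. Lean on these libraries where they do the work, as an engineer would, in place of code of your own. Each camera call takes 0.05 s, during which the arm holds its last target. There are 200 camera calls.

## Working session

There is one attempt and no reset: what is moved stays moved. The work goes in short steps, Python scripts to look and compute and a tool call to move; the robot and the scene stay as the last step left them, time stands still between calls to the robot, and variables do not carry over. Pictures are saved under pics/ and viewed, at most 14 in all, crops included, and the job is handed in when it is done.

Besides the shell and the picture viewer there is one more tool, called after "Call:" as name([rows], argument=value, ...), one row to a line, values as JSON. play_rows: Moves the arm, as the interface text tells. Shift numbers are shares of 200 mm and turn numbers shares of 360 degrees, none past 1 either way. Its arguments: {"type":"object","properties":{"rows":{"type":"array"}},"required":["rows"]}

```bash
mkdir -p pics
python3 - <<'E'
from plant import monitor, optics, job, robot
import cv2
print(monitor.sense(), robot.grip_depth)
for n in("scene","top"):
    im=optics.snapshot(n); cv2.imwrite(f"pics/{n}0.png",im[:,:,::-1]); m=optics.camera_model(n); print(n,m)
E
```

```text
{'time': 0.0, 'joints': array([-1.39167271e+00,  9.18633862e-02,  1.23182277e+00, -2.10654728e-05,
        1.81979393e+00, -5.67134040e-02]), 'qd': array([-7.51696251e-04, -6.89748519e-04,  4.26723011e-04, -7.60217464e-05,
        2.18905251e-04, -2.91363104e-04]), 'effort': array([-9.75036128e-04, -4.46452260e+01, -4.06444609e+01,  6.97804266e-02,
        2.93698884e-02, -1.38552273e-04]), 'tool_pos': array([ 140.12798181, -583.12105861,  221.53980536]), 'ee_rot': array([-9.41325279e-04,  9.93055526e-01,  1.17642811e-01, -6.79154711e-05]), 'contact_force': array([0.28139841, 0.18849321, 0.25985859]), 'torque': array([ 0.01791168, -0.02470176, -0.00214087]), 'finger_force': 0.0, 'opening': 87.87320996958897} 18.700000000000003
scene {'intrinsics': array([[415.22694564,   0.        , 257.18341024],
       [  0.        , 415.22694564, 196.6682335 ],
       [  0.        ,   0.        ,   1.        ]]), 'rvec': array([ 2.03749922,  1.49878004, -0.56575388]), 'tvec': array([-139.71849673, -342.68496471, 1640.92009975])}
top {'intrinsics': array([[357.10859808,   0.        , 253.83277119],
       [  0.        , 357.10859808, 194.40072037],
       [  0.        ,   0.        ,   1.        ]]), 'rvec': array([ 2.22100385, -1.99549824,  0.20799308]), 'tvec': array([-58.19002282, 521.57607389, 847.65526817])}
```

View pics/top0.png

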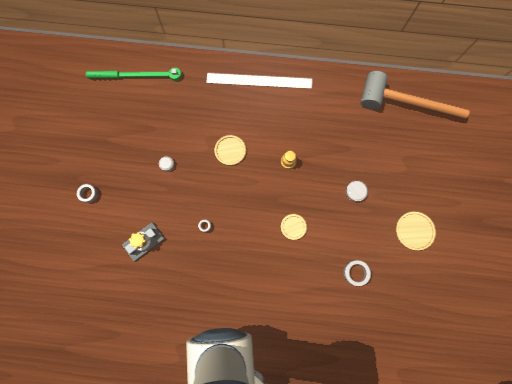

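View pics/scene0.png

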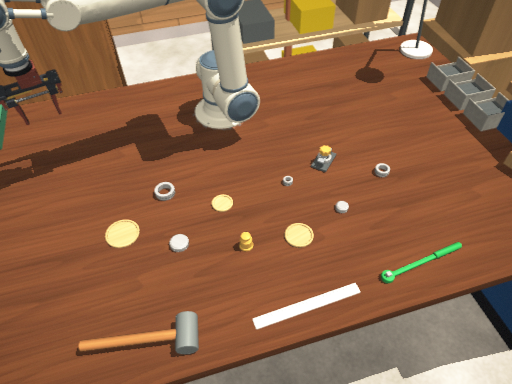

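The top view shows the large, medium and small rings at (358,273), (87,193) and (204,226). Their trays are at (416,231), (230,150) and (294,227). The caps are at (357,191) and (167,164), the oiler at (290,160) and the clamp at (143,241). The scene view agrees.

```bash
cat > h.py <<'E'
import numpy as np, cv2
from plant import monitor, optics, job, robot
def ray(m,uv,z):
    K=m["intrinsics"];R=cv2.Rodrigues(np.array(m["rvec"]))[0];t=np.array(m["tvec"])
    d=R.T@np.linalg.solve(K,[uv[0],uv[1],1.]);c=-R.T@t
    return c+d*(z-c[2])/d[2]
def blob(im,uv,r,kind):
    """centre and half-size (px) of the blob near uv"""
    hsv=cv2.cvtColor(im,cv2.COLOR_RGB2HSV)
    k=(hsv[...,1]<70)&(hsv[...,2]>80) if kind=="s" else (hsv[...,0]>15)&(hsv[...,0]<35)&(hsv[...,2]>120)
    w=np.zeros(k.shape,np.uint8);cv2.circle(w,(int(uv[0]),int(uv[1])),int(r),1,-1)
    p=cv2.findNonZero((k&(w>0)).astype(np.uint8))
    if p is None or len(p)<8:return None
    (c,ax,a)=cv2.fitEllipse(cv2.convexHull(p));return c,ax
def target(ee,pos,dxyz):
    """world shift -> tool shares"""
    from scipy.spatial.transform import Rotation as Ro
    return Ro.from_quat(np.roll(ee,-1)).inv().apply(dxyz)/200
E
python3 - <<'E'
from h import *
T=dict(RL=((358,273),20,"s",14),RM=((87,193),16,"s",13),RS=((204,226),12,"s",12),TL=((416,231),28,"w",8),TM=((230,150),24,"w",8),TS=((294,227),20,"w",8),CW=((357,191),16,"s",14),CN=((167,164),14,"s",14),OI=((290,160),14,"w",25),CL=((143,241),24,"s",25))
m=optics.camera_model("top");im=cv2.imread("pics/top0.png")[:,:,::-1].copy()
for k,(uv,r,kind,z) in T.items():
    b=blob(im,uv,r,kind)
    if b:
        p=ray(m,b[0],z);q=ray(m,(b[0][0]+1,b[0][1]),z)
        print(k,np.round(b[0],1),p.round(1),np.hypot(*p[:2]).round(),"dia",np.round(np.array(b[1])*np.linalg.norm(p-q),1))
E
```

```text
RL [357.  272.8] [ 359.9 -281.9   14. ] 457.0 dia [64.3 69.3]
RM [ 86.3 193. ] [489.6 437.9  13. ] 657.0 dia [48.6 52.1]
RS [204.3 225.4] [438.  117.6  12. ] 454.0 dia [30.5 32.7]
TL [415.4 230.6] [ 483.4 -429.8    8. ] 647.0 dia [ 97.5 106.4]
TM [229.8 149.7] [650.6  76.8   8. ] 655.0 dia [80.9 86.1]
TS [293.3 226.5] [ 460.2 -112.7    8. ] 474.0 dia [65.9 68.3]
CW [356.5 190.9] [ 571.4 -270.5   14. ] 632.0 dia [54.1 57.5]
CN [166.1 163.4] [592.2 241.3  14. ] 639.0 dia [37.6 41.6]
OI [288.5 159.6] [634.5 -83.2  25. ] 640.0 dia [39.3 47.9]
CL [142.6 241.3] [379.8 265.5  25. ] 463.0 dia [ 79.3 110.6]
```

Call:
play_rows([
  [[0.95,-0.75,0.35],[0,0,0.0375],1],
  [[0.95,-0.75,0.35],[0,0,0.0375],1],
  [[0.95,-0.75,0.35],[0,0,0.0375],1],
  [[0.95,-0.75,0.35],[0,0,0.0375],1],
  [[0.95,-0.75,0.35],[0,0,0.0375],1],
  [[0.95,-0.75,0.35],[0,0,0.0375],1],
  [[0.95,-0.75,0.35],[0,0,0.0375],1],
  [[0.95,-0.75,0.35],[0,0,0.0375],1],
  [[0.95,-0.75,0.35],[0,0,0.0375],1],
  [[0.95,-0.75,0.35],[0,0,0.0375],1],
])

```text
time: 0.93
tool_pos: [289.3, -394.3, 153.1]
ee_rot: [0.0, 1.0, -0.001, 0.0]
contact_force: [0.6, 0.6, 0.7]
opening: 88.1
finger_force: 0.0
```

Call:
play_rows([
  [[0.35,-0.56,0],[0,0,0],1],
  [[0.35,-0.56,0],[0,0,0],1],
  [[0.35,-0.56,0],[0,0,0],1],
  [[0.35,-0.56,0],[0,0,0],1],
  [[0.35,-0.56,0],[0,0,0],1],
  [[0.35,-0.56,0],[0,0,0],1],
  [[0.35,-0.56,0],[0,0,0],1],
])

```text
time: 1.52
tool_pos: [359.1, -282.9, 152.8]
ee_rot: [0.0, 1.0, -0.001, -0.0]
contact_force: [-0.8, 0.6, -0.4]
opening: 87.9
finger_force: 0.0
```

Run:
```python
from h import *
s=monitor.sense();m=optics.camera_model("wrist");im=optics.snapshot("wrist");cv2.imwrite("pics/w1.png",im[:,:,::-1])
print(s["tool_pos"],s["joints"]);K=m["intrinsics"];R=cv2.Rodrigues(np.array(m["rvec"]))[0]
print(cv2.projectPoints(np.array([[360,-282,22.],[483,-430,8]]),m["rvec"],m["tvec"],K,None)[0])
```

```text
[ 359.0699748  -282.88037817  152.77779229] [-7.41118462e-01 -3.02372462e-01  1.72038745e+00 -7.87259341e-04
  1.72334598e+00  8.31610220e-01]
[[[254.48189297 175.02741621]]

 [[424.27211915  33.95599042]]]
```

View pics/w1.png

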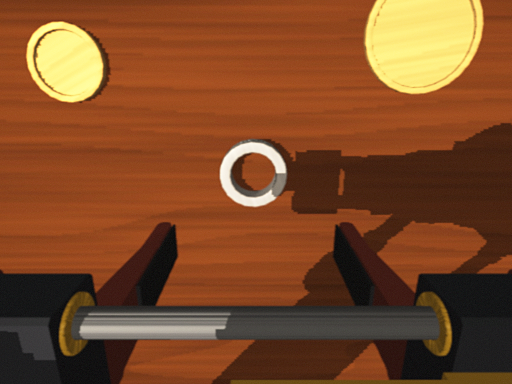

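The ring's top face is centred at (253,174), within about 1 mm of the prediction, and the tray at (424,36) agrees too. Next: descend and grip.

Call:
play_rows([
  [[0.005,-0.005,0.2],[0,0,0],1],
  [[0.005,-0.005,0.4],[0,0,0],1],
  [[0.005,-0.005,0.55],[0,0,0],1],
  [[0.005,-0.005,0.65],[0,0,0],1],
  [[0.005,-0.005,0.7],[0,0,0],1],
  [[0.005,-0.005,0.725],[0,0,0],1],
  [[0.005,-0.005,0.725],[0,0,0],1],
  [[0.005,-0.005,0.725],[0,0,0],-1],
  [[0.005,-0.005,0.725],[0,0,0],-1],
  [[0.005,-0.005,0.725],[0,0,0],-1],
  [[0.005,-0.005,0.725],[0,0,0],-1],
  [[0.005,-0.005,0.725],[0,0,0],-1],
  [[0.005,-0.005,0.725],[0,0,0],-1],
  [[0.005,-0.005,0.725],[0,0,0],-1],
  [[0.005,-0.005,0.725],[0,0,0],-1],
  [[0.005,-0.005,0.725],[0,0,0],-1],
  [[0.005,-0.005,0.725],[0,0,0],-1],
  [[0.005,-0.005,0.725],[0,0,0],-1],
])

```text
time: 3.07
tool_pos: [361.5, -280.8, 8.9]
ee_rot: [0.001, 1.0, 0.0, 0.001]
contact_force: [-0.7, -0.0, 6.6]
opening: 64.1
finger_force: 30.0
```

Call:
play_rows([
  [[0,0,-0.05],[0,0,0],-1],
  [[0,0,-0.12],[0,0,0],-1],
  [[0,0,-0.2],[0,0,0],-1],
  [[0,0,-0.3],[0,0,0],-1],
  [[0.06,0.075,-0.3],[0,0,0],-1],
  [[0.14,0.17,-0.3],[0,0,0],-1],
  [[0.24,0.29,-0.3],[0,0,0],-1],
  [[0.34,0.41,-0.3],[0,0,0],-1],
  [[0.44,0.53,-0.3],[0,0,0],-1],
  [[0.52,0.63,-0.3],[0,0,0],-1],
  [[0.57,0.7,-0.3],[0,0,0],-1],
  [[0.61,0.745,-0.3],[0,0,0],-1],
  [[0.61,0.745,-0.3],[0,0,0],-1],
  [[0.61,0.745,-0.3],[0,0,0],-1],
])

```text
time: 4.23
tool_pos: [482.4, -428.6, 66.4]
ee_rot: [-0.001, 1.0, 0.0, -0.001]
contact_force: [-0.0, 0.2, -3.8]
opening: 63.8
finger_force: 30.0
```

Run:
```python
from h import *
s=monitor.sense();im=optics.snapshot("wrist");cv2.imwrite("pics/w2.png",im[:,:,::-1]);print(s["tool_pos"],s["opening"])
```

```text
[ 482.43566567 -428.58068887   66.37195946] 63.76900633431368
```

View pics/w2.png

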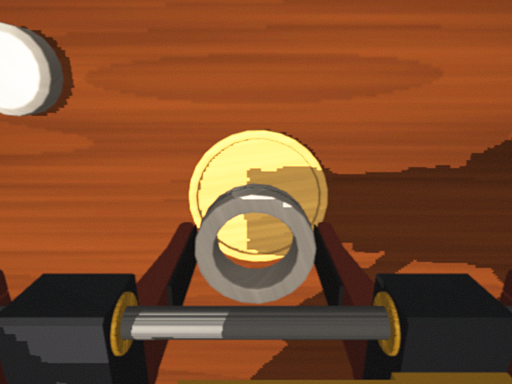

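The ring is held level at (256,243), above the tray centred at (258,197). Lower and release.

Call:
play_rows([
  [[0.003,0.003,0.08],[0,0,0],-1],
  [[0.003,0.003,0.16],[0,0,0],-1],
  [[0.003,0.003,0.21],[0,0,0],-1],
  [[0.003,0.003,0.24],[0,0,0],-1],
  [[0.003,0.003,0.255],[0,0,0],-1],
  [[0.003,0.003,0.265],[0,0,0],-1],
  [[0.003,0.003,0.265],[0,0,0],-1],
])

```text
time: 4.87
tool_pos: [483.5, -429.7, 14.9]
ee_rot: [0.0, 1.0, 0.0, 0.0]
contact_force: [-0.3, 0.3, -3.5]
opening: 63.9
finger_force: 30.0
```

Call:
play_rows([
  [[0,0,0.005],[0,0,0],-1],
  [[0,0,0.01],[0,0,0],-1],
  [[0,0,0.01],[0,0,0],-1],
  [[0,0,0.01],[0,0,0],0.3],
  [[0,0,0.01],[0,0,0],1],
  [[0,0,0.01],[0,0,0],1],
  [[0,0,0.01],[0,0,0],1],
  [[0,0,0.01],[0,0,0],1],
  [[0,0,0.01],[0,0,0],1],
  [[0,0,0.01],[0,0,0],1],
  [[0,0,0.01],[0,0,0],1],
  [[0,0,-0.05],[0,0,0],1],
  [[0,0,-0.2],[0,0,0],1],
  [[0,0,-0.4],[0,0,0],1],
  [[0,0,-0.6],[0,0,0],1],
  [[0,0,-0.6],[0,0,0],1],
  [[0,0,-0.6],[0,0,0],1],
])

```text
time: 6.28
tool_pos: [484.9, -431.1, 140.2]
ee_rot: [0.003, 1.0, 0.0, 0.003]
contact_force: [0.1, -0.1, -0.9]
opening: 88.0
finger_force: 0.0
```

Run:
```python
from h import *
s=monitor.sense();im=optics.snapshot("wrist");cv2.imwrite("pics/w3.png",im[:,:,::-1]);print(s["tool_pos"],s["opening"],s["joints"])
```

```text
[ 484.88648191 -431.0842353   140.21497066] 87.95118839361629 [-7.79173820e-01  2.13549473e-01  1.24156883e+00  3.39239171e-05
  1.67789649e+00  7.91420157e-01]
```

View pics/w3.png

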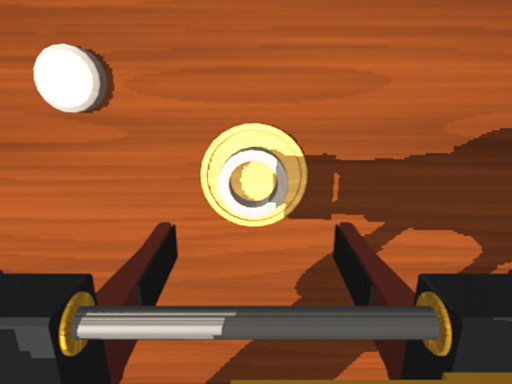

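Run:
```python
from h import *
m=optics.camera_model("wrist")
print(ray(m,(254,175),8),ray(m,(253.5,184),26),ray(m,(254,183),26))
im=optics.snapshot("top");cv2.imwrite("pics/top1.png",im[:,:,::-1]);t=optics.camera_model("top")
b=blob(im,(415,231),18,"s");print(b, b and ray(t,b[0],17))
```

```text
[ 485.82769121 -429.13757009    8.        ] [ 482.44125885 -428.68522155   26.        ] [ 483.36490197 -429.12849009   26.        ]
((417.87139892578125, 230.23141479492188), (25.347957611083984, 28.09333038330078)) [ 483.76369403 -432.1036369    17.        ]
```

Ring 1 lies flat, about 3 mm off centre: ring top (254,184), tray (254,175). Next I move to the medium ring.

Call:
play_rows([
  [[0,-1,0],[0,0,0],1],
  [[0,-1,0],[0,0,0],1],
  [[0,-1,0],[0,0,0],1],
  [[0,-1,0],[0,0,0],1],
  [[0,-1,0],[0,0,0],1],
])

```text
time: 6.8
tool_pos: [482.1, -226.7, 132.1]
ee_rot: [-0.001, 1.0, 0.0, -0.002]
contact_force: [0.8, 0.1, -0.7]
opening: 87.4
finger_force: 0.0
```

Call:
play_rows([
  [[0,-1,0],[0,0,0],1],
  [[0,-1,0],[0,0,0],1],
  [[0,-1,0],[0,0,0],1],
  [[0,-1,0],[0,0,0],1],
  [[0,-1,0],[0,0,0],1],
])

```text
time: 7.22
tool_pos: [481.9, -26.9, 132.5]
ee_rot: [-0.001, 1.0, 0.001, -0.002]
contact_force: [0.8, 0.1, -0.1]
opening: 87.7
finger_force: 0.0
```

Call:
play_rows([
  [[0,-1,0],[0,0,0],1],
  [[0,-1,0],[0,0,0],1],
  [[0,-1,0],[0,0,0],1],
  [[0,-1,0],[0,0,0],1],
  [[0,-1,0],[0,0,0],1],
])

```text
time: 7.63
tool_pos: [481.7, 172.8, 132.5]
ee_rot: [0.0, 1.0, 0.001, -0.002]
contact_force: [1.0, -1.1, -0.3]
opening: 88.1
finger_force: 0.0
```

Call:
play_rows([
  [[0,-1,0],[0,0,0],1],
  [[0,-1,0],[0,0,0],1],
  [[0,-1,0],[0,0,0],1],
  [[0,-1,0],[0,0,0],1],
  [[0,-1,0],[0,0,0],1],
  [[0,-1,0],[0,0,0],1],
  [[0,-1,0],[0,0,0],1],
])

```text
time: 8.22
tool_pos: [481.8, 371.2, 131.5]
ee_rot: [0.002, 1.0, 0.002, -0.002]
contact_force: [-0.4, -1.0, -0.4]
opening: 88.2
finger_force: 0.0
```

Call:
play_rows([
  [[0.035,-0.335,0],[0,0,0],1],
  [[0.035,-0.335,0],[0,0,0],1],
  [[0.035,-0.335,0],[0,0,0],1],
  [[0.035,-0.335,0],[0,0,0],1],
  [[0.035,-0.335,0],[0,0,0],1],
])

```text
time: 8.63
tool_pos: [490.5, 435.4, 133.9]
ee_rot: [0.001, 1.0, -0.001, -0.0]
contact_force: [1.1, -0.1, 0.2]
opening: 88.0
finger_force: 0.0
```

Run:
```python
from h import *
s=monitor.sense();m=optics.camera_model("wrist");im=optics.snapshot("wrist");cv2.imwrite("pics/w4.png",im[:,:,::-1]);print(s["tool_pos"])
uv=cv2.projectPoints(np.array([[489.6,437.9,20.]]),m["rvec"],m["tvec"],m["intrinsics"],None)[0].ravel();print(uv)
b=blob(im,uv,40,"s");print(b,ray(m,b[0],18))
```

```text
[490.52249224 435.43462654 133.94190152]
[252.57913498 181.92961658]
((251.72659301757812, 179.11819458007812), (52.507930755615234, 53.923587799072266)) [491.63987847 438.66831746  18.        ]
```

View pics/w4.png

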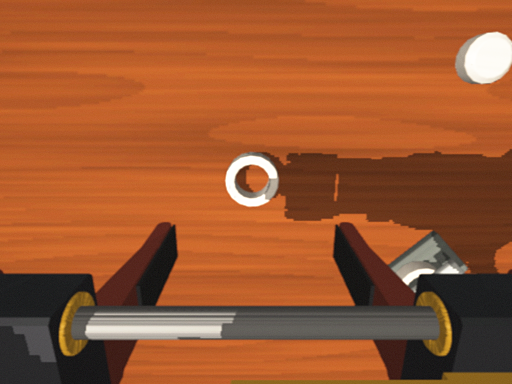

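The ring is at (252,179), matching the prediction within 2 mm. Descend and grip.

Call:
play_rows([
  [[0,-0.012,0.15],[0,0,0],1],
  [[0,-0.012,0.33],[0,0,0],1],
  [[0,-0.012,0.47],[0,0,0],1],
  [[0,-0.012,0.56],[0,0,0],1],
  [[0,-0.012,0.61],[0,0,0],1],
  [[0,-0.012,0.63],[0,0,0],1],
  [[0,-0.012,0.63],[0,0,0],1],
  [[0,-0.012,0.63],[0,0,0],-1],
  [[0,-0.012,0.63],[0,0,0],-1],
  [[0,-0.012,0.63],[0,0,0],-1],
  [[0,-0.012,0.63],[0,0,0],-1],
  [[0,-0.012,0.63],[0,0,0],-1],
  [[0,-0.012,0.63],[0,0,0],-1],
  [[0,-0.012,0.63],[0,0,0],-1],
  [[0,-0.012,0.63],[0,0,0],-1],
  [[0,-0.012,0.63],[0,0,0],-1],
  [[0,-0.012,0.63],[0,0,0],-1],
  [[0,-0.012,0.63],[0,0,0],-1],
])

```text
time: 10.18
tool_pos: [490.5, 439.6, 9.0]
ee_rot: [0.0, 1.0, 0.0, 0.0]
contact_force: [0.2, -0.9, 4.5]
opening: 47.6
finger_force: 30.0
```

Call:
play_rows([
  [[0,0,-0.05],[0,0,0],-1],
  [[0,0,-0.13],[0,0,0],-1],
  [[0,0,-0.25],[0,0,0],-1],
  [[0,0,-0.4],[0,0,0],-1],
  [[0,0,-0.5],[0,0,0],-1],
  [[0.04,0.09,-0.5],[0,0,0],-1],
  [[0.1,0.22,-0.5],[0,0,0],-1],
  [[0.16,0.36,-0.5],[0,0,0],-1],
  [[0.22,0.5,-0.5],[0,0,0],-1],
  [[0.28,0.64,-0.5],[0,0,0],-1],
  [[0.34,0.78,-0.5],[0,0,0],-1],
  [[0.4,0.9,-0.5],[0,0,0],-1],
])

```text
time: 11.18
tool_pos: [570.6, 258.1, 108.6]
ee_rot: [-0.0, 1.0, 0.0, -0.0]
contact_force: [0.7, 0.2, -1.2]
opening: 47.5
finger_force: 30.0
```

Call:
play_rows([
  [[0.06,0.14,0],[0,0,0],-1],
  [[0.12,0.28,0],[0,0,0],-1],
  [[0.18,0.42,0],[0,0,0],-1],
  [[0.24,0.56,0],[0,0,0],-1],
  [[0.3,0.69,0],[0,0,0],-1],
  [[0.35,0.8,0],[0,0,0],-1],
  [[0.39,0.87,0],[0,0,0],-1],
  [[0.4,0.91,0],[0,0,0],-1],
  [[0.4,0.91,0.1],[0,0,0],-1],
  [[0.4,0.91,0.2],[0,0,0],-1],
  [[0.4,0.91,0.25],[0,0,0],-1],
  [[0.4,0.91,0.25],[0,0,0],-1],
  [[0.4,0.91,0.25],[0,0,0],-1],
])

```text
time: 12.27
tool_pos: [649.7, 78.5, 58.1]
ee_rot: [-0.0, 1.0, 0.001, -0.001]
contact_force: [-0.3, -0.2, -1.4]
opening: 47.2
finger_force: 30.0
```

Run:
```python
from h import *
s=monitor.sense();m=optics.camera_model("wrist");im=optics.snapshot("wrist");cv2.imwrite("pics/w5.png",im[:,:,::-1]);print(s["tool_pos"],s["opening"])
print(cv2.projectPoints(np.array([[650.6,76.8,8.]]),m["rvec"],m["tvec"],m["intrinsics"],None)[0].ravel())
```

```text
[649.72629651  78.48784257  58.09934295] 47.159998690806475
[258.20356895 205.36940075]
```

View pics/w5.png

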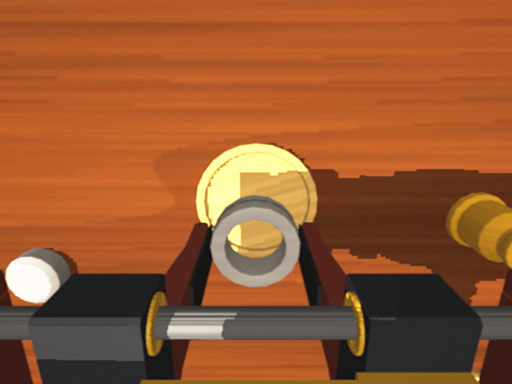

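Ring held level at (255,242) over the tray at (257,203). Lower and release.

Call:
play_rows([
  [[0.006,0.006,0.06],[0,0,0],-1],
  [[0.006,0.006,0.12],[0,0,0],-1],
  [[0.006,0.006,0.17],[0,0,0],-1],
  [[0.006,0.006,0.2],[0,0,0],-1],
  [[0.006,0.006,0.215],[0,0,0],-1],
  [[0.006,0.006,0.223],[0,0,0],-1],
  [[0.006,0.006,0.225],[0,0,0],-1],
  [[0.006,0.006,0.225],[0,0,0],-1],
])

```text
time: 12.98
tool_pos: [651.9, 76.5, 13.9]
ee_rot: [-0.0, 1.0, 0.0, 0.0]
contact_force: [-0.1, -0.6, -2.5]
opening: 47.8
finger_force: 30.0
```

Call:
play_rows([
  [[0,0,0.004],[0,0,0],-1],
  [[0,0,0.004],[0,0,0],0.1],
  [[0,0,0.004],[0,0,0],1],
  [[0,0,0.004],[0,0,0],1],
  [[0,0,0.004],[0,0,0],1],
  [[0,0,0.004],[0,0,0],1],
  [[0,0,0.004],[0,0,0],1],
  [[0,0,0.004],[0,0,0],1],
  [[0,0,0.004],[0,0,0],1],
  [[0,0,0.004],[0,0,0],1],
  [[0,0,0.004],[0,0,0],1],
  [[0,0,-0.05],[0,0,0],1],
  [[0,0,-0.2],[0,0,0],1],
  [[0,0,-0.4],[0,0,0],1],
  [[0,0,-0.6],[0,0,0],1],
  [[0,0,-0.6],[0,0,0],1],
  [[0,0,-0.6],[0,0,0],1],
])

```text
time: 14.4
tool_pos: [653.5, 76.6, 139.2]
ee_rot: [-0.0, 1.0, 0.0, 0.004]
contact_force: [-0.3, -0.5, -0.4]
opening: 88.3
finger_force: 0.0
```

Run:
```python
from h import *
s=monitor.sense();m=optics.camera_model("wrist");im=optics.snapshot("wrist");cv2.imwrite("pics/w6.png",im[:,:,::-1]);print(s["tool_pos"],s["opening"])
b=blob(im,cv2.projectPoints(np.array([[650.6,76.8,24.]]),m["rvec"],m["tvec"],m["intrinsics"],None)[0].ravel(),35,"s");print(b,ray(m,b[0],22))
```

```text
[653.53822989  76.62181737 139.20917356] 88.30380783878869
((254.85092163085938, 182.33116149902344), (51.66384506225586, 53.36103057861328)) [652.38422947  77.3182441   22.        ]
```

View pics/w6.png

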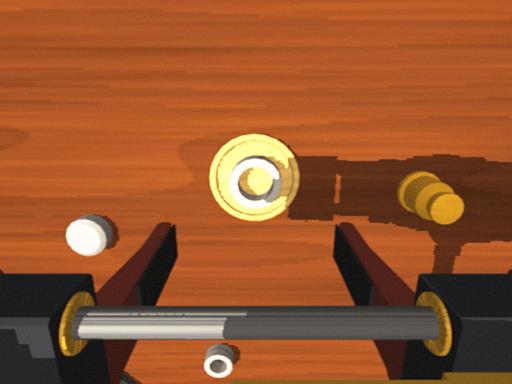

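The medium ring is flat and centred at (255,182) in its tray. The small ring is next.

Call:
play_rows([
  [[-1,-0.2,0],[0,0,0],1],
  [[-1,-0.2,0],[0,0,0],1],
  [[-1,-0.2,0],[0,0,0],1],
  [[-1,-0.2,0],[0,0,0],1],
  [[-1,-0.2,0],[0,0,0],1],
  [[-1,-0.2,0],[0,0,0],1],
])

```text
time: 14.95
tool_pos: [445.2, 117.3, 130.9]
ee_rot: [0.0, 1.0, 0.001, -0.003]
contact_force: [0.1, 0.3, -0.4]
opening: 87.8
finger_force: 0.0
```

Call:
play_rows([
  [[-0.07,0,0],[0,0,0],1],
  [[-0.07,0,0],[0,0,0],1],
  [[-0.07,0,0],[0,0,0],1],
  [[-0.07,0,0],[0,0,0],1],
])

```text
time: 15.28
tool_pos: [438.0, 116.3, 132.9]
ee_rot: [0.0, 1.0, -0.0, -0.0]
contact_force: [0.7, -0.2, 0.0]
opening: 87.7
finger_force: 0.0
```

Run:
```python
from h import *
s=monitor.sense();m=optics.camera_model("wrist");im=optics.snapshot("wrist");cv2.imwrite("pics/w7.png",im[:,:,::-1]);print(s["tool_pos"])
uv=cv2.projectPoints(np.array([[438,117.6,18.]]),m["rvec"],m["tvec"],m["intrinsics"],None)[0].ravel()
b=blob(im,uv,28,"s");print(uv,b,ray(m,b[0],16))
```

```text
[438.01245643 116.29707501 132.94119412]
[254.03645036 180.64433868] ((253.0594482421875, 178.6946258544922), (34.87034606933594, 36.603233337402344)) [439.24388256 118.48233889  16.        ]
```

View pics/w7.png

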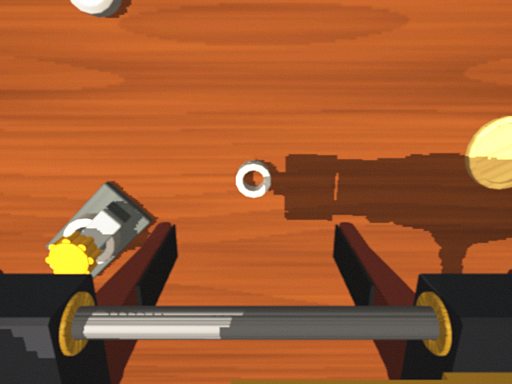

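The small ring is at (253,179), as predicted, with the clamp clear to the left. Descend and grip.

Call:
play_rows([
  [[0.003,-0.008,0.15],[0,0,0],1],
  [[0.003,-0.008,0.33],[0,0,0],1],
  [[0.003,-0.008,0.47],[0,0,0],1],
  [[0.003,-0.008,0.56],[0,0,0],1],
  [[0.003,-0.008,0.61],[0,0,0],1],
  [[0.003,-0.008,0.63],[0,0,0],1],
  [[0.003,-0.008,0.63],[0,0,0],1],
  [[0.003,-0.008,0.63],[0,0,0],-1],
  [[0.003,-0.008,0.63],[0,0,0],-1],
  [[0.003,-0.008,0.63],[0,0,0],-1],
  [[0.003,-0.008,0.63],[0,0,0],-1],
  [[0.003,-0.008,0.63],[0,0,0],-1],
  [[0.003,-0.008,0.63],[0,0,0],-1],
  [[0.003,-0.008,0.63],[0,0,0],-1],
  [[0.003,-0.008,0.63],[0,0,0],-1],
  [[0.003,-0.008,0.63],[0,0,0],-1],
  [[0.003,-0.008,0.63],[0,0,0],-1],
  [[0.003,-0.008,0.63],[0,0,0],-1],
  [[0.003,-0.008,0.63],[0,0,0],-1],
  [[0.003,-0.008,0.63],[0,0,0],-1],
])

```text
time: 17.0
tool_pos: [438.2, 118.0, 7.6]
ee_rot: [0.0, 1.0, 0.0, -0.0]
contact_force: [-0.6, 0.0, 1.2]
opening: 30.9
finger_force: 30.0
```

Call:
play_rows([
  [[0,0,-0.05],[0,0,0],-1],
  [[0,0,-0.12],[0,0,0],-1],
  [[0,0,-0.2],[0,0,0],-1],
  [[0,0,-0.25],[0,0,0],-1],
  [[0.01,0.1,-0.25],[0,0,0],-1],
  [[0.025,0.25,-0.25],[0,0,0],-1],
  [[0.04,0.4,-0.25],[0,0,0],-1],
  [[0.055,0.55,-0.25],[0,0,0],-1],
  [[0.07,0.7,-0.25],[0,0,0],-1],
  [[0.085,0.85,-0.25],[0,0,0],-1],
  [[0.1,1,-0.25],[0,0,0],-1],
])

```text
time: 17.92
tool_pos: [458.3, -83.4, 58.3]
ee_rot: [0.0, 1.0, 0.0, 0.0]
contact_force: [0.5, 0.9, 0.1]
opening: 30.3
finger_force: 30.0
```

Call:
play_rows([
  [[0.01,0.1,0],[0,0,0],-1],
  [[0.01,0.15,0],[0,0,0],-1],
  [[0.01,0.155,0],[0,0,0],-1],
  [[0.01,0.155,0],[0,0,0],-1],
  [[0.01,0.155,0],[0,0,0],-1],
])

```text
time: 18.33
tool_pos: [460.2, -111.9, 57.7]
ee_rot: [-0.0, 1.0, 0.0, -0.0]
contact_force: [0.7, 0.2, -0.4]
opening: 30.6
finger_force: 30.0
```

Run:
```python
from h import *
s=monitor.sense();m=optics.camera_model("wrist");im=optics.snapshot("wrist");cv2.imwrite("pics/w8.png",im[:,:,::-1]);print(s["tool_pos"],s["opening"])
print(cv2.projectPoints(np.array([[460.2,-112.7,8.]]),m["rvec"],m["tvec"],m["intrinsics"],None)[0].ravel())
```

```text
[ 460.2197975  -111.90819511   57.69884302] 30.551544384687148
[256.96109918 206.82887256]
```

View pics/w8.png

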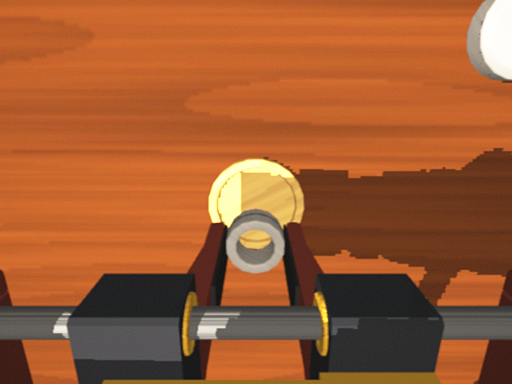

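The small ring is held level at (255,241), over the tray at (256,205). Lower and release.

Call:
play_rows([
  [[0.003,0.003,0.06],[0,0,0],-1],
  [[0.003,0.003,0.12],[0,0,0],-1],
  [[0.003,0.003,0.17],[0,0,0],-1],
  [[0.003,0.003,0.2],[0,0,0],-1],
  [[0.003,0.003,0.215],[0,0,0],-1],
  [[0.003,0.003,0.225],[0,0,0],-1],
  [[0.003,0.003,0.228],[0,0,0],-1],
  [[0.003,0.003,0.228],[0,0,0],-1],
])

```text
time: 19.05
tool_pos: [461.1, -113.6, 12.3]
ee_rot: [0.0, 1.0, 0.0, 0.0]
contact_force: [-0.8, 0.1, 0.5]
opening: 30.8
finger_force: 30.0
```

Call:
play_rows([
  [[0,0,0.002],[0,0,0],-1],
  [[0,0,0.002],[0,0,0],0],
  [[0,0,0.002],[0,0,0],1],
  [[0,0,0.002],[0,0,0],1],
  [[0,0,0.002],[0,0,0],1],
  [[0,0,0.002],[0,0,0],1],
  [[0,0,0.002],[0,0,0],1],
  [[0,0,0.002],[0,0,0],1],
  [[0,0,0.002],[0,0,0],1],
  [[0,0,0.002],[0,0,0],1],
  [[0,0,0.002],[0,0,0],1],
  [[0,0,-0.05],[0,0,0],1],
  [[0,0,-0.2],[0,0,0],1],
  [[0,0,-0.4],[0,0,0],1],
  [[0,0,-0.6],[0,0,0],1],
  [[0,0,-0.6],[0,0,0],1],
  [[0,0,-0.6],[0,0,0],1],
  [[0,0,-0.6],[0,0,0],1],
])

```text
time: 20.55
tool_pos: [460.8, -113.5, 132.2]
ee_rot: [0.0, 1.0, 0.0, 0.0]
contact_force: [-1.2, -0.4, -1.2]
opening: 87.8
finger_force: 0.0
```

Run:
```python
from h import *
s=monitor.sense();m=optics.camera_model("wrist");im=optics.snapshot("wrist");print(s["tool_pos"],s["opening"])
t=optics.snapshot("scene")
uv=cv2.projectPoints(np.array([[460.2,-112.7,22.]]),m["rvec"],m["tvec"],m["intrinsics"],None)[0].ravel();b=blob(im,uv,25,"s");print(b,b and ray(m,b[0],20))
cv2.imwrite("pics/end.png",np.vstack([im[60:330],cv2.resize(t[140:270,60:430],(512,180))])[:,:,::-1])
```

```text
[ 460.78355277 -113.53335104  132.15379271] 87.75401339974022
((252.45790100097656, 180.3914031982422), (39.95480728149414, 49.124488830566406)) [ 461.97290956 -110.80613529   20.        ]
```

View pics/end.png

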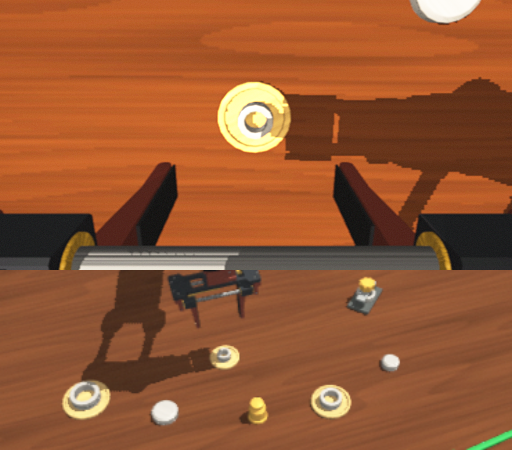

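All three rings are flat and centred in their trays: the small one at (256,120) in the wrist crop, and all three in the scene crop. The caps, oiler and clamp haven't been touched, so I'm handing in.

```bash
python3 -c "
from plant import job
print(job.hand_in())"
```

```text
the job is handed in; nothing more can be done
None
```

I placed the three rings flat in their matching trays, from largest to smallest, left the caps, oiler and clamp alone, and handed the job in after about 21 s of robot time; the hand-in gave no verdict.

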